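Rack the doming punches by size

TASK

Put the jeweller's four steel doming punches away on the wooden rack: stand each one upright on its own rubber pad, centred, in order of thickness, with the thinnest next to the round brass post and the thickest next to the square brass block. Do not tip any punch over on the way, and leave all four standing still and let go.

Things in the scene. Friction and masses are not known exactly. Their poses are not given: they have to be found in the camera images.
- punch_16: the thinnest of four loose steel doming punches: a plain round upright bar 16 mm in diameter with a straight shank 42 mm tall, topped by a half-ball of the same diameter, 50 mm tall in all, about 75 g. It stands on its flat foot on the bench at the start, between the robot and the rack. Origin: centre of the foot; z up the bar. Grip the shank from above, about 25 to 30 mm over the foot.
- punch_24: the second thinnest of four loose steel doming punches: a plain round upright bar 24 mm in diameter with a straight shank 42 mm tall, topped by a half-ball of the same diameter, 54 mm tall in all, about 175 g. It stands on its flat foot on the bench at the start, between the robot and the rack. Origin: centre of the foot; z up the bar. Grip the shank from above, about 25 to 30 mm over the foot.
- punch_32: the second thickest of four loose steel doming punches: a plain round upright bar 32 mm in diameter with a straight shank 42 mm tall, topped by a half-ball of the same diameter, 58 mm tall in all, about 330 g. It stands on its flat foot on the bench at the start, between the robot and the rack. Origin: centre of the foot; z up the bar. Grip the shank from above, about 25 to 30 mm over the foot.
- punch_40: the thickest of four loose steel doming punches: a plain round upright bar 40 mm in diameter with a straight shank 42 mm tall, topped by a half-ball of the same diameter, 62 mm tall in all, about 550 g. It stands on its flat foot on the bench at the start, between the robot and the rack. Origin: centre of the foot; z up the bar. Grip the shank from above, about 25 to 30 mm over the foot.
- pad_a: one of four identical fixed dark rubber discs, 52 mm in diameter and 3 mm thick, in a straight row 75 mm apart on a flat wooden rack (400 x 80 mm, 15 mm thick, lying on the bench). Names do not tell the order in the row. Origin: centre of its underside, 15 mm over the bench; its top is 18 mm over the bench; y runs along the row (either way), x across it.
- pad_b: one of four identical fixed dark rubber discs, 52 mm in diameter and 3 mm thick, in a straight row 75 mm apart on a flat wooden rack (400 x 80 mm, 15 mm thick, lying on the bench). Names do not tell the order in the row. Origin: centre of its underside, 15 mm over the bench; its top is 18 mm over the bench; y runs along the row (either way), x across it.
- pad_c: one of four identical fixed dark rubber discs, 52 mm in diameter and 3 mm thick, in a straight row 75 mm apart on a flat wooden rack (400 x 80 mm, 15 mm thick, lying on the bench). Names do not tell the order in the row. Origin: centre of its underside, 15 mm over the bench; its top is 18 mm over the bench; y runs along the row (either way), x across it.
- pad_d: one of four identical fixed dark rubber discs, 52 mm in diameter and 3 mm thick, in a straight row 75 mm apart on a flat wooden rack (400 x 80 mm, 15 mm thick, lying on the bench). Names do not tell the order in the row. Origin: centre of its underside, 15 mm over the bench; its top is 18 mm over the bench; y runs along the row (either way), x across it.
- round_post: fixed turned brass post, round, 22 mm across and 42 mm tall with a waist, at one end of the rack, in line with the row and 60 mm from the centre of the nearest pad. It marks the end where the thinnest punch goes; which end it is changes. Origin: centre of its underside, 15 mm over the bench.
- square_block: fixed low square brass block, 30 x 30 x 16 mm, at the other end of the rack, in line with the row and 60 mm from the centre of the nearest pad; the thickest punch goes next to it. Origin: centre of its underside, 15 mm over the bench.
There are look-alikes about, which are no part of the job. What is shaped like the punch_40 but red is not meant.

How it is judged:
By the outcome, as a careful person would: the job done as asked, in the order asked, and still so for the second after the job is handed in, with the robot touching nothing.
It also fails if it takes over 104 s, if anything falls off the work surface, if the arm or the gripper's body presses on something with over 40 N, if the wrist force passes 120 N, or if a joint passes its speed limit or range.

ROBOT

A 6-joint arm with a two-finger parallel gripper is mounted at the origin on the work surface. World frame = base frame: x ahead of the robot, y to its left, z up, the work surface at z = 0. Lengths are in m, angles in degrees, forces in N, time in s.
With the tool pointing down it reaches from about 0.4 to 0.825 m from the base axis. Payload 7 kg.
Tool frame: the origin (TCP) lies midway between the tips of the shut fingers; the grasp point (between the pads) lies ctrl.tcp_to_grasp behind it (ctrl.tcp_to_grasp is the distance from the TCP to the grasp point, in m); y points along the fingers, z is the direction in which the jaws open and shut, and the axes are right-handed (so a half turn about y gives the same grasp; the last joint's range is limited). The gripper opens to 88 mm and grips with 3 to 60 N. Pads are 19 mm wide; open, the fingers measure 130 mm over their backs; the gripper's body (78 mm by 193 mm) begins 47 mm behind the grasp point.
Start: joints at [-59.295, 20.546, 0.682, 0, -70.136, -16.507], TCP at [0.166, -0.654, 0.227] pointing down, gripper open.
Joint ranges: [-176.03, 176.03], [-82.01, 121.73], [-58.28, 71.71], [-173.87, 95.51], [-174.79, -0.11], [-173.66, 173.66]. Speed limits (degrees/s): [136.94, 136.94, 172.46, 180, 180, 180].

INTERFACE

Orientations are given as [roll, pitch, yaw] about the fixed x, y, z axes, in that order (R = Rz(yaw) Ry(pitch) Rx(roll)).
In Python, from plant import ctrl, snapshot, silhouettes gives the robot as it stands.
- The arm moves only by the shell command python3 -m pendant 'ROWS'. ROWS is JSON, a list that holds one entry, the list of rows, each a list of 7 numbers: the shift along the tool's x, y, z in cm, then the turn, a rotation vector about the tool's x, y, z in degrees, then the opening, from 0 (shut) to 1 (fully open). In form: [[[x, y, z, rx, ry, rz, hand], ...]]. A call has 1 to 12 rows; each row shifts and turns the commanded pose from where the row before left it, along the tool's axes as they then stand; what a row does not reach is not made up. A row lasts 1/12 s, in which the tool goes at most 41.7 mm and 7.16 degrees, less where a joint would pass 70% of its speed; a pose out of reach is approached as far as the arm can. A call with a gripper value outside its range is refused whole. The fingers move at their own pace and stop on an object; the grip force is fixed at half the most. Time passes only in rows, so rows that do not move let the fingers close. It gives the time, the measured TCP pose, the force and the opening at its end, in the units of the state.
- ctrl.get_obs(): the state, without advancing time (a new reading comes with each control period).
- snapshot(name): name is "scene" or "top" or "wrist"; returns a dict with "image" (384x512x3 uint8, red, green, blue), "camera_matrix" (3x3 intrinsics, pixels), "dist_coeffs" ([k1, k2, p1, p2, k3] as OpenCV has them; the pictures are not rectified), "eye" and "orientation" of the camera in the world; the wrist camera has in their place "mount" (4x4, takes a point from camera to tool coordinates, whose origin is the TCP and whose axes are the tool frame's). Camera axes: x right, y down, z forward; pixel columns grow to the right and rows downward; lengths in m; the calibration is good to about 2 mm. A picture is of the moment at which its call begins: read the wrist's pose just before it. There is no depth.
- ctrl.close_job(): hands the job in, once; it reports no verdict.
Trained networks look in a picture, given as the dict that the camera call returned (one of the last four; its "shot" number tells which), for a name from the list of things; names that differ only in an ending like _2 or _b are one class to them, and where a whole thing is asked for, a point or a joint stands for the part that bears it (a point fixed in the world has none). Each returns a list of dicts, best first, with "confidence" (0 to 1); they miss things now and then, are a little off and sometimes report something else, mostly with a low value. They report only what shows in the picture. A call takes as long as a camera call. They do not tell look-alikes from the thing itself.
- silhouettes(picture, thing): "mask" (384x512 bool, what is visible of it) and "bbox" ([left, top, width, height] in pixels, round what is visible of it).
The state is a dict: "clock": time; "joint_pos": joint angles; "qvel": joint speeds; "tau": joint torques, N m; "tool_pos": TCP position; "orientation": TCP orientation; "force": force on the tool from outside, world axes, zero at the start; "moment": the same for the moment, N m; "opening": finger opening in m.
Only numpy, scipy, OpenCV 4.12 (cv2) and the standard library are available. Lean on these libraries where they do the work, as an engineer would, in place of code of your own. Each camera call takes 0.05 s, during which the arm holds its last target.

## Working session

There is one attempt and no reset: what is moved stays moved. The work goes in short steps, Python scripts to look and compute and a shell command to move; the robot and the scene stay as the last step left them, time stands still between calls to the robot, and variables do not carry over. Pictures are saved under pics/ and viewed, and the job is handed in when it is done.

```bash
ls; mkdir -p pics; python3 - <<'E'
from plant import ctrl, snapshot, silhouettes
import cv2
print(ctrl.get_obs()); print(ctrl.tcp_to_grasp)
for n in ("scene","top"):
    s=snapshot(n); cv2.imwrite(f"pics/{n}0.png",s["image"][:,:,::-1]); print({k:v for k,v in s.items() if k!="image"})
    for t in ("punch_16","punch_24","punch_32","punch_40","pad_a","round_post","square_block"):
        print(t,[(round(d["confidence"],2),d["bbox"]) for d in silhouettes(s,t)])
print(ctrl.get_obs()["clock"])
E
```

```text
pics
{'clock': 0.0, 'joint_pos': array([-5.92962608e+01,  2.05903771e+01,  6.32361068e-01, -2.06032535e-02,
       -7.01372047e+01, -1.65053606e+01]), 'qvel': array([ 0.06428068, -0.01091222, -0.05498378,  0.03766231,  0.02304827,
       -0.0224727 ]), 'tau': array([ 8.83466837e-04, -5.82719493e+01,  2.93070316e+01,  6.99725166e+00,
        7.11611530e-03, -1.54100935e-04]), 'tool_pos': array([ 0.1653904 , -0.65389457,  0.2256224 ]), 'orientation': array([-8.99031999e+01,  8.48515265e-03,  1.41913693e+01]), 'force': array([-0.10794291,  0.3206941 ,  0.0769641 ]), 'moment': array([ 0.0292991 , -0.04770163,  0.00316903]), 'opening': 0.08766110487852728}
0.0188
{'camera_matrix': array([[354.15599929,   0.        , 255.84003473],
       [  0.        , 354.15599929, 190.09838435],
       [  0.        ,   0.        ,   1.        ]]), 'dist_coeffs': array([0.02891685, 0.        , 0.        , 0.        , 0.        ]), 'eye': array([0.91244949, 0.32834705, 0.52792065]), 'orientation': array([-1.34741750e+02,  8.41197069e-02,  1.34372435e+02]), 'shot': 1}
punch_16 [(0.78, [303.5, 163.7, 21.2, 
[... 1924 characters left out ...]
55, [305.5, 235.8, 14.0, 17.4])]
punch_32 [(0.85, [168.0, 255.7, 20.4, 21.9]), (0.83, [230.7, 231.1, 19.9, 20.8]), (0.68, [196.9, 229.0, 20.2, 13.6]), (0.56, [357.9, 224.3, 18.6, 14.4]), (0.55, [154.4, 225.3, 13.4, 3.8]), (0.55, [305.5, 235.8, 14.0, 17.4])]
punch_40 [(0.85, [168.0, 255.7, 20.4, 21.9]), (0.83, [230.7, 231.1, 19.9, 20.8]), (0.68, [196.9, 229.0, 20.2, 13.6]), (0.56, [357.9, 224.3, 18.6, 14.4]), (0.55, [154.4, 225.3, 13.4, 3.8]), (0.55, [305.5, 235.8, 14.0, 17.4])]
pad_a [(0.75, [183.5, 141.3, 22.8, 19.6]), (0.62, [246.8, 158.1, 22.5, 20.4]), (0.61, [213.8, 150.0, 26.9, 18.3]), (0.6, [282.6, 162.0, 17.7, 24.7])]
round_post []
square_block [(0.51, [307.3, 172.1, 17.6, 13.6])]
0.8
```

```bash
python3 - <<'E'
import cv2
for n in ("scene","top"):
    i=cv2.imread(f"pics/{n}0.png")
    c=i[100:330,140:420] if n=="scene" else i[120:300,130:400]
    cv2.imwrite(f"pics/{n}0c.png",cv2.resize(c,(c.shape[1]*5//2,c.shape[0]*5//2),interpolation=cv2.INTER_CUBIC))
E
```

```text
(no output)
```

View pics/scene0.png

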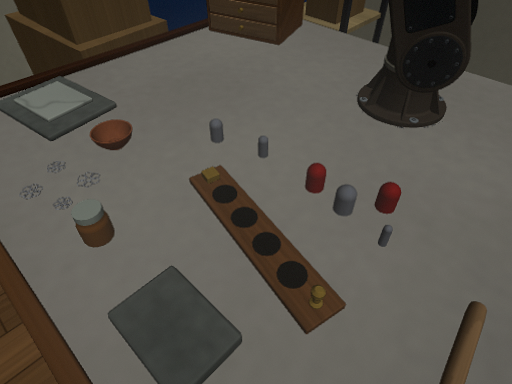

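View pics/top0.png

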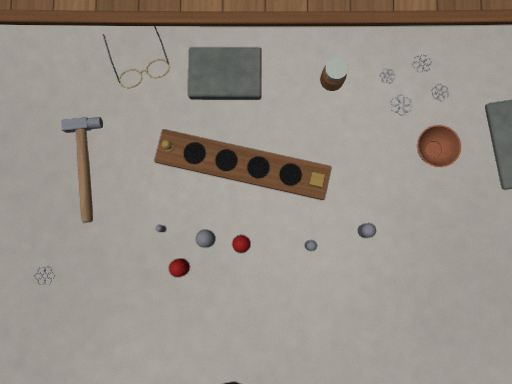

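```bash
sleep 1
```

```text
(no output)
```

View pics/top0c.png

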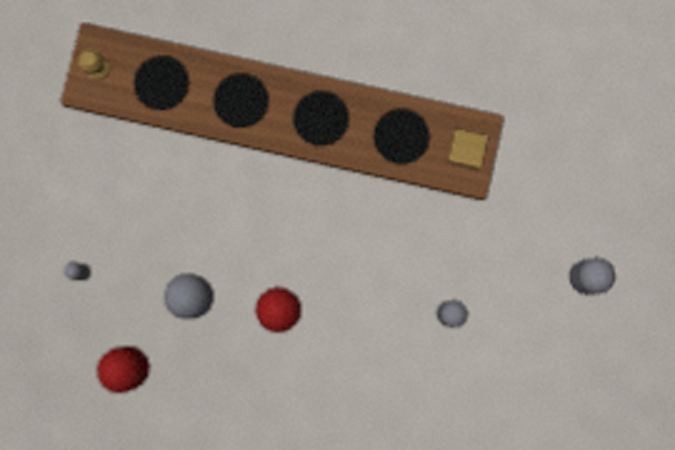

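View pics/scene0c.png

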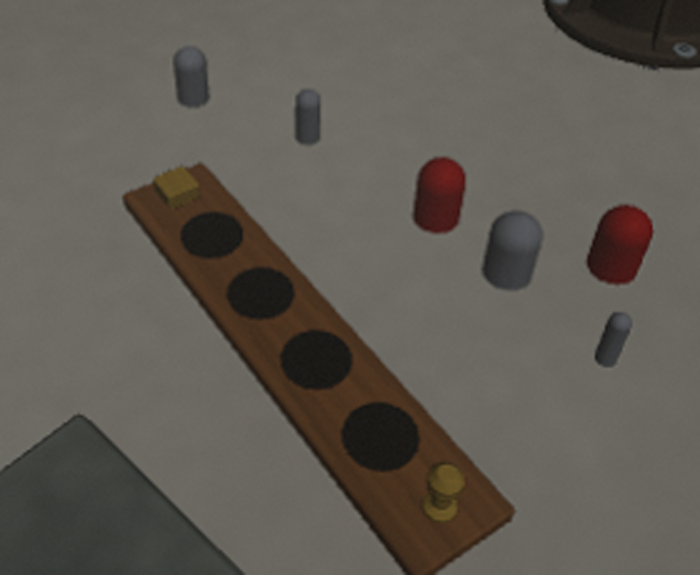

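```bash
cat > h.py <<'E'
import numpy as np, cv2
from scipy.spatial.transform import Rotation as Rn
from scipy.optimize import least_squares
def cam(s):
    R=Rn.from_euler('xyz',s["orientation"],degrees=True).as_matrix(); return R,np.array(s["eye"]),s["camera_matrix"],s["dist_coeffs"]
def proj(P,c):
    R,e,K,D=c; Pc=(np.atleast_2d(P)-e)@R
    return cv2.projectPoints(Pc.reshape(-1,1,3),np.zeros(3),np.zeros(3),K,D)[0].reshape(-1,2)
def ray(uv,z,c):
    R,e,K,D=c; n=cv2.undistortPoints(np.array(uv,float).reshape(-1,1,2),K,D).reshape(-1,2)
    d=np.c_[n,np.ones(len(n))]@R.T; t=(z-e[2])/d[:,2]; return e+d*t[:,None]
def shape(x,y,d,z0=0):
    r=d/2; a=np.linspace(0,2*np.pi,48,endpoint=False); P=[]
    for z in (0,.042): P.append(np.c_[x+r*np.cos(a),y+r*np.sin(a),np.full(48,z0+z)])
    for b in np.linspace(0,np.pi/2,10): P.append(np.c_[x+r*np.cos(b)*np.cos(a),y+r*np.cos(b)*np.sin(a),np.full(48,z0+.042+r*np.sin(b))])
    return np.vstack(P)
def hullmask(x,y,d,c,z0=0):
    S=4;q=proj(shape(x,y,d,z0),c); h=cv2.convexHull(((q+.5)*S-.5).astype(np.float32))
    m=np.zeros((384*S,512*S),np.uint8); cv2.fillConvexPoly(m,np.round(h).astype(int),255)
    return cv2.resize(m,(512,384),interpolation=cv2.INTER_AREA)/255.
E
python3 - <<'E'
from h import *
from plant import snapshot,silhouettes
S={n:snapshot(n) for n in("top","scene")}
import pickle; pickle.dump(S,open("s0.pkl","wb"))
px={"top":{16:(160,228),40:(205,238),24:(311,245),32:(367,230)},"scene":{16:(385,235),40:(345,199),24:(263,146),32:(216,130)}}
for n in S:
    c=cam(S[n]); I=S[n]["image"].astype(int)
    for d,(u,v) in px[n].items():
        # colour: blueness
        b=I[:,:,2]-I[:,:,0]
        m=np.zeros((384,512),bool); w=24; m[v-w:v+w,u-w:u+w]=(b>-1)[v-w:v+w,u-w:u+w]
        k,l,st,ce=cv2.connectedComponentsWithStats(m.astype(np.uint8)); i=1+np.argmax(st[1:,4])
        p0=ray([ce[i]],.025,c)[0]
        mm=(l==i).astype(float)
        f=lambda p:((cv2.GaussianBlur(hullmask(p[0],p[1],d/1000,c)-mm,(0,0),1.5))[v-40:v+40,u-40:u+40]).ravel()
        r=least_squares(f,p0[:2],diff_step=.003)
        res=[round(float(np.abs(hullmask(r.x[0],r.x[1],dd/1000,c)-mm).sum()/mm.sum()),2) for dd in(16,24,32,40)]
        print(n,d,st[i],np.round(r.x,4),"mismatch by d",res, "b bg/obj",b[v,u])
    dark=(I.max(2)<45).astype(np.uint8)
    k,l,st,ce=cv2.connectedComponentsWithStats(dark)
    for i in range(1,k):
        if 150<st[i,4]<1200: print(n,"dark",st[i],np.round(ce[i],1),np.round(ray([ce[i]],.018,c)[0],4))
E
```

```text
top 16 [156 225  10   7  56] [0.4662 0.2171] mismatch by d [0.31, 1.51, 3.07, 4.98] b bg/obj 8
top 40 [196 230  19  17 261] [0.4449 0.1163] mismatch by d [0.77, 0.54, 0.22, 0.16] b bg/obj 8
top 24 [305 241  12  10  92] [ 0.4321 -0.1176] mismatch by d [0.35, 0.29, 1.18, 2.29] b bg/obj 11
top 32 [358 223  18  15 204] [ 0.4665 -0.2417] mismatch by d [0.63, 0.28, 0.16, 0.71] b bg/obj 12
top dark [   0   22  512    4 1085] [253.2  23.9] [0.948 0.014 0.018]
top dark [184 143  21  21 355] [194.1 152.8] [0.6391 0.1463 0.018 ]
top dark [216 150  21  21 355] [226.  159.8] [0.6233 0.073  0.018 ]
top dark [248 157  21  21 355] [258. 167.] [ 6.074e-01 -4.000e-04  1.800e-02]
top dark [280 164  21  21 359] [290.1 174.1] [ 0.5916 -0.0734  0.018 ]
scene 16 [378 225  15  22 173] [0.4698 0.217 ] mismatch by d [0.26, 1.15, 2.21, 3.44] b bg/obj 2
scene 40 [334 185  23  31 510] [0.4475 0.117 ] mismatch by d [0.64, 0.41, 0.19, 0.22] b bg/obj 2
scene 24 [259 136   9  22 179] [ 0.4362 -0.1155] mismatch by d [0.24, 0.26, 0.86, 1.55] b bg/obj 1
scene 32 [210 119  13  23 252] [ 0.4698 -0.2402] mismatch by d [0.49, 0.17, 0.23, 0.67] b bg/obj 3
scene dark [306   0  33  24 384] [322.6   7.6] [-0.4251 -0.5903  0.018 ]
scene dark [339   0  14  33 260] [345.2  15.2] [-0.4158 -0.4716  0.018 ]
scene dark [  0 106 116  35 185] [ 60.4 125. ] [ 0.7201 -0.5403  0.018 ]
scene dark [213 185  24  18 350] [224.4 193.6] [ 0.5969 -0.0706  0.018 ]
scene dark [210 207  96 126 197] [263.1 276.6] [0.6807 0.1173 0.018 ]
scene dark [231 207  27  21 425] [243.7 216.9] [0.613  0.0021 0.018 ]
scene dark [252 232  29  24 519] [266.1 243.5] [0.6288 0.0751 0.018 ]
scene dark [  0 242  93 142 193] [ 48.4 316.6] [ 0.9525 -0.066   0.018 ]
scene dark [277 261  31  28 657] [291.7 274.3] [0.6448 0.1481 0.018 ]
scene dark [440 302  34  82 340] [456.1 341.9] [0.5655 0.3836 0.018 ]
```

```bash
python3 -m pendant '[[[0,0,0,0,-7.1,0,1],[0,0,0,0,-7.1,0,1],[0,0,0,0,-7.1,0,1],[0,0,0,0,-7.1,0,1],[0,0,0,0,-7.1,0,1],[0,0,0,0,-7.1,0,1],[0,0,0,0,-7.1,0,1],[0,0,0,0,-7.1,0,1],[0,0,0,0,-6.8,0,1]]]'
python3 - <<'E'
from plant import ctrl,snapshot
s=snapshot("wrist");print({k:v for k,v in s.items() if k!="image"}); o=ctrl.get_obs(); print(o["joint_pos"],o["tool_pos"],o["orientation"],o["clock"])
E
```

```text
clock: 1.65
tool_pos: [0.1655, -0.6544, 0.2266]
orientation: [-90.0, 0.0, 78.2]
force: [0.3, 0.5, 0.4]
opening: 0.0878
{'camera_matrix': array([[345.21534752,   0.        , 258.64420067],
       [  0.        , 345.21534752, 193.26929032],
       [  0.        ,   0.        ,   1.        ]]), 'dist_coeffs': array([0.0130387, 0.       , 0.       , 0.       , 0.       ]), 'mount': array([[ 6.42487351e-04,  9.65681888e-01,  2.59726929e-01,
        -6.94696936e-02],
       [-1.69486232e-04, -2.59726874e-01,  9.65682102e-01,
        -1.57177853e-01],
       [ 9.99999779e-01, -6.64458674e-04, -3.20144715e-06,
         8.09585716e-04],
       [ 0.00000000e+00,  0.00000000e+00,  0.00000000e+00,
         1.00000000e+00]]), 'shot': 5}
[-5.92919848e+01  2.05483927e+01  6.83790061e-01 -1.26797099e-03
 -7.01328830e+01  4.79315659e+01] [ 0.1655973  -0.6543834   0.22654823] [-9.00025700e+01  1.06756808e-03  7.86391502e+01] 1.7
```

```bash
python3 -m pendant '[[[3,-0.2,-2.2,0,0,0,1],[3,-0.2,-2.2,0,0,0,1],[3,-0.2,-2.2,0,0,0,1],[3,-0.2,-2.2,0,0,0,1],[3,-0.2,-2.2,0,0,0,1],[3,-0.2,-2.2,0,0,0,1],[3,-0.2,-2.2,0,0,0,1],[3,-0.2,-2.2,0,0,0,1],[3,-0.2,-2.2,0,0,0,1],[3,-0.2,-2.2,0,0,0,1]]]'
python3 -m pendant '[[[3.5,0,0,0,0,0,1],[3.5,0,0,0,0,0,1],[3.5,0,0,0,0,0,1],[3.5,0,0,0,0,0,1],[3.5,0,0,0,0,0,1],[3.5,0,0,0,0,0,1],[3.5,0,0,0,0,0,1],[3.5,0,0,0,0,0,1],[3.5,0,0,0,0,0,1],[3.5,0,0,0,0,0,1],[0,0,0,0,0,0,1],[0,0,0,0,0,0,1]]]'
cat >> h.py <<'E'
def wcam(s,o):
    Rt=Rn.from_euler('xyz',o["orientation"],degrees=True).as_matrix(); M=s["mount"]
    return Rt@M[:3,:3], Rt@M[:3,3]+np.array(o["tool_pos"]), s["camera_matrix"], s["dist_coeffs"]
def blob(I,c,p,z0=0):
    """grey-blue blob near expected point p, returns mask"""
    q=proj(shape(p[0],p[1],.03,z0),c); lo=np.maximum(q.min(0)-15,0).astype(int); hi=(q.max(0)+15).astype(int)
    I=I.astype(int); b=I[:,:,2]-I[:,:,0]; m=np.zeros((384,512),np.uint8); sl=(slice(lo[1],hi[1]),slice(lo[0],hi[0]))
    m[sl]=(b>-1)[sl]
    k,l,st,ce=cv2.connectedComponentsWithStats(m); 
    if k<2: return None
    i=1+np.argmax(st[1:,4]); return (l==i).astype(float),st[i],sl
def fitp(I,c,p,d,z0=0):
    r=blob(I,c,p,z0)
    if r is None: return None
    mm,st,sl=r
    f=lambda p:(cv2.GaussianBlur(hullmask(p[0],p[1],d,c,z0)-mm,(0,0),2)[sl]).ravel()
    r=least_squares(f,np.array(p[:2]),diff_step=.004)
    return r.x,np.abs(hullmask(r.x[0],r.x[1],d,c,z0)-mm).sum()/mm.sum(),st
def pads(I,c):
    dark=(I.max(2)<45).astype(np.uint8); k,l,st,ce=cv2.connectedComponentsWithStats(dark); out=[]
    for i in range(1,k):
        w,h,a=st[i,2:5]
        if 250<a<8000 and .6<w/h<1.7 and a>.7*w*h: out.append((ray([ce[i]],.018,c)[0][:2],ce[i],a))
    return out
E
python3 - <<'E'
from h import *
from plant import ctrl,snapshot
o=ctrl.get_obs(); s=snapshot("wrist"); c=wcam(s,o); I=s["image"]; cv2.imwrite("pics/w1.png",I[:,:,::-1])
print(o["tool_pos"],o["orientation"],o["clock"])
for d,p in {16:(.468,.217),24:(.434,-.117),32:(.468,-.241),40:(.446,.117)}.items():
    r=fitp(I,c,p,d/1000); print(d,r)
for p in pads(I,c): print(p)
E
```

```text
clock: 2.53
tool_pos: [0.4451, -0.4062, 0.247]
orientation: [-90.0, 0.0, 77.6]
force: [-0.0, 0.1, -0.4]
opening: 0.0876
clock: 3.53
tool_pos: [0.5183, -0.0638, 0.2467]
orientation: [-90.0, -0.0, 77.8]
force: [0.1, -0.5, -0.6]
opening: 0.0877
[ 0.51829259 -0.06380274  0.24667791] [-9.00137590e+01 -8.73854229e-03  7.78372757e+01] 3.5333
16 (array([0.47098374, 0.19392059]), np.float64(0.8205000252028832), array([ 311,  330,   60,   54, 2334], dtype=int32))
24 (array([ 0.43223328, -0.11650364]), np.float64(0.15489822595704947), array([314,  89,  28,  23, 525], dtype=int32))
32 (array([ 0.46618834, -0.24073439]), np.float64(0.12804774083546464), array([263,   0,  17,   4,  46], dtype=int32))
40 (array([0.44403625, 0.1086475 ]), np.float64(0.521379423432287), array([ 315,  258,   63,   62, 3109], dtype=int32))
(array([ 0.59118839, -0.07339958]), array([193.42960526, 169.18947368]), np.int32(1520))
(array([ 6.07227971e-01, -3.82011645e-04]), array([196.29652042, 230.89939486]), np.int32(1322))
```

View pics/w1.png

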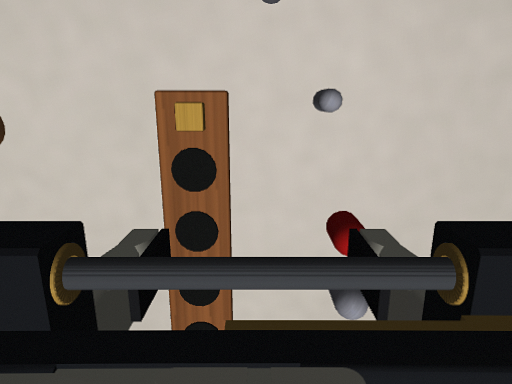

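```bash
cat > go.py <<'E'
import sys,numpy as np
from plant import ctrl
from scipy.spatial.transform import Rotation as Rn
o=ctrl.get_obs(); R=Rn.from_euler('xyz',o["orientation"],degrees=True).as_matrix()
t=np.array([float(a) for a in sys.argv[1:4]])
print("shift cm",np.round(100*R.T@(t-o["tool_pos"]),2),"pos",o["tool_pos"].round(4),o["orientation"].round(2),"open",round(o["opening"],4),"t",o["clock"])
E
python3 -m pendant '[[[-1.75,2.5,1.8,0,0,0,1],[-1.75,3.5,1.8,0,0,0,1],[-1.75,3.5,1.8,0,0,0,1],[-1.75,3.5,1.9,0,0,0,1],[0,3,0,0,0,0,1],[0,0,0,0,0,0,1],[0,0,0,0,0,0,1]]]'; python3 go.py .432 -.117 .0085
```

```text
clock: 4.17
tool_pos: [0.4336, -0.1182, 0.0902]
orientation: [-89.9, 0.1, 77.7]
force: [0.4, 0.0, 1.1]
opening: 0.0878
shift cm [0.1  8.17 0.16] pos [ 0.4336 -0.1182  0.0902] [-8.988e+01  8.000e-02  7.767e+01] open 0.0878 t 4.1667
```

```bash
python3 -m pendant '[[[0.1,2.5,0.15,0,0,0,1],[0,2.5,0,0,0,0,1],[0,2.0,0,0,0,0,1],[0,1.2,0,0,0,0,1],[0,0,0,0,0,0,0],[0,0,0,0,0,0,0],[0,0,0,0,0,0,0],[0,0,0,0,0,0,0],[0,0,0,0,0,0,0],[0,0,0,0,0,0,0],[0,0,0,0,0,0,0]]]'; python3 go.py .432 -.117 .0085
```

```text
clock: 5.08
tool_pos: [0.4332, -0.1158, 0.0089]
orientation: [-90.1, -0.0, 77.8]
force: [0.1, 0.0, 0.1]
opening: 0.0464
shift cm [-0.15  0.04  0.09] pos [ 0.4332 -0.1158  0.0089] [-9.006e+01 -2.000e-02  7.780e+01] open 0.0464 t 5.0833
```

```bash
python3 -m pendant '[[[0,0,0,0,0,0,0],[0,0,0,0,0,0,0],[0,0,0,0,0,0,0],[0,0,0,0,0,0,0],[0,0,0,0,0,0,0],[0,0,0,0,0,0,0],[0,-0.5,0,0,0,0,0],[0,-1.5,0,0,0,0,0],[0,-2,0,0,0,0,0],[0,-2,0,0,0,0,0],[0,-2,0,0,0,0,0],[0,0,0,0,0,0,0]]]'; python3 go.py .6233 .073 .09
python3 - <<'E'
from h import *
from plant import ctrl,snapshot
s=snapshot("wrist"); I=s["image"]; cv2.imwrite("pics/w2.png",I[:,:,::-1])
E
```

```text
clock: 6.08
tool_pos: [0.435, -0.1157, 0.0919]
orientation: [-90.3, -0.1, 77.8]
force: [-0.1, 0.3, -1.6]
opening: 0.0233
shift cm [ 22.42   0.3  -14.43] pos [ 0.435  -0.1157  0.0919] [-9.031e+01 -8.000e-02  7.784e+01] open 0.0233 t 6.0833
```

View pics/w2.png

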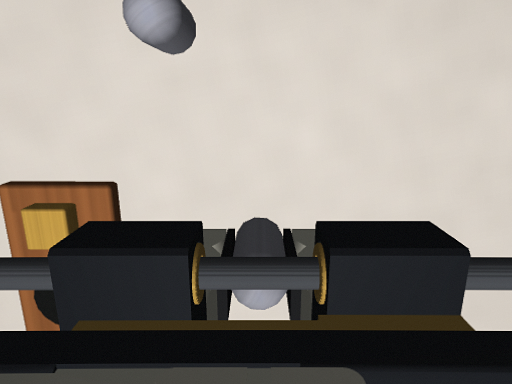

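```bash
cat >> h.py <<'E'
def inhand(s,d,h):
    """candidate v-extents for dx; h = foot below TCP"""
    M=s["mount"]; c=(M[:3,:3],M[:3,3],s["camera_matrix"],s["dist_coeffs"])
    for dx in (-4,-2,0,2,4):
        P=shape(0,0,d); T=np.c_[P[:,0]+dx/1000,h-P[:,2],P[:,1]]
        q=proj(T,c); print(dx,"u",q[:,0].min().round(1),q[:,0].max().round(1),"v",q[:,1].min().round(1),q[:,1].max().round(1))
E
python3 - <<'E'
from h import *
from plant import snapshot
s=snapshot("wrist"); inhand(s,.024,.0085)
b=s["image"].astype(int); 
print(b[205:235,259].tolist()); print(b[296:320,259].tolist())
E
```

```text
-4 u 226.2 287.0 v 210.4 304.0
-2 u 226.4 286.9 v 214.1 308.5
0 u 226.5 286.8 v 217.9 313.1
2 u 226.6 286.7 v 221.6 317.6
4 u 226.7 286.6 v 225.3 322.1
[[220, 213, 205], [221, 213, 204], [221, 213, 204], [221, 214, 203], [221, 213, 205], [220, 212, 203], [221, 212, 203], [220, 211, 202], [221, 212, 203], [220, 212, 202], [220, 213, 203], [218, 210, 200], [165, 159, 152], [37, 39, 43], [48, 48, 52], [49, 51, 54], [47, 48, 52], [49, 50, 54], [50, 50, 54], [49, 50, 54], [51, 52, 56], [51, 50, 55], [49, 50, 55], [50, 50, 54], [48, 48, 51], [51, 51, 54], [50, 50, 53], [48, 48, 53], [50, 51, 54], [50, 51, 53]]
[[154, 156, 171], [153, 155, 168], [154, 157, 169], [156, 157, 169], [157, 160, 173], [158, 160, 171], [156, 158, 169], [158, 160, 169], [158, 159, 169], [156, 158, 168], [154, 155, 165], [155, 154, 164], [145, 145, 155], [162, 159, 164], [225, 217, 207], [222, 215, 205], [220, 212, 204], [220, 212, 203], [219, 211, 201], [219, 212, 203], [219, 212, 202], [218, 211, 203], [222, 215, 205], [229, 222, 214]]
```

```bash
python3 -m pendant '[[[1.9,0,-1.2,0,0,0,0],[2.9,0,-1.8,0,0,0,0],[2.9,0,-1.8,0,0,0,0],[2.9,0,-1.8,0,0,0,0],[2.9,0,-1.8,0,0,0,0],[2.9,0,-1.9,0,0,0,0],[2.9,0,-1.9,0,0,0,0],[2,0,-1.4,0,0,0,0],[1.2,0,-0.8,0,0,0,0],[0,0,0,0,0,0,0],[0,0,0,0,0,0,0],[0,0,0,0,0,0,0]]]'; python3 go.py .6235 .074 .0275
```

```text
clock: 7.18
tool_pos: [0.6198, 0.0731, 0.0868]
orientation: [-89.9, 0.1, 77.8]
force: [-0.2, 0.2, -2.2]
opening: 0.023
shift cm [ 0.17  5.93 -0.35] pos [0.6198 0.0731 0.0868] [-8.985e+01  8.000e-02  7.778e+01] open 0.023 t 7.1833
```

```bash
cat > go.py <<'E'
import sys,numpy as np
from plant import ctrl,snapshot
from scipy.spatial.transform import Rotation as Rn
L=[]
for i in range(8):
    o=ctrl.get_obs(); L.append(np.r_[o["tool_pos"],o["orientation"],o["force"],o["opening"]])
    if i<7: snapshot("wrist")
L=np.array(L); m=L.mean(0)
R=Rn.from_euler('xyz',m[3:6],degrees=True).as_matrix()
t=np.array([float(a) for a in sys.argv[1:4]])
print("shift cm",np.round(100*R.T@(t-m[:3]),2),"pos",m[:3].round(4),"std",L[:,:3].std(0).round(4),m[3:6].round(2),"F",m[6:9].round(1),"open",m[9].round(4),"t",o["clock"])
E
python3 go.py .6235 .074 .0275
```

```text
shift cm [ 0.16  6.05 -0.28] pos [0.6205 0.0731 0.088 ] std [0.0004 0.0001 0.0006] [-8.996e+01  2.000e-02  7.777e+01] F [ 0.1 -0.2 -1.5] open 0.0231 t 7.5333
```

```bash
python3 -m pendant '[[[0.16,0,-0.28,0,0,0,0],[0,2,0,0,0,0,0],[0,2,0,0,0,0,0],[0,1.2,0,0,0,0,0],[0,0.5,0,0,0,0,0],[0,0.25,0,0,0,0,0],[0,0,0,0,0,0,0],[0,0,0,0,0,0,0]]]'; python3 go.py .6235 .074 .026
```

```text
clock: 8.2
tool_pos: [0.6249, 0.0748, 0.0296]
orientation: [-90.1, -0.0, 77.8]
force: [0.7, 0.5, -1.9]
opening: 0.0233
shift cm [-0.11  0.36  0.1 ] pos [0.6247 0.0748 0.0296] std [0.0002 0.0001 0.0002] [-9.006e+01 -4.000e-02  7.781e+01] F [-0.1  0.2 -1.6] open 0.0231 t 8.55
```

```bash
python3 -m pendant '[[[-0.05,0.1,0.05,0,0,0,0],[0,0.1,0,0,0,0,0],[0,0,0,0,0,0,0]]]';python3 -m pendant '[[[0,0.08,0,0,0,0,0],[0,0,0,0,0,0,0]]]'; python3 -m pendant '[[[0,0.06,0,0,0,0,0],[0,0,0,0,0,0,0]]]'
```

```text
clock: 8.8
tool_pos: [0.6234, 0.0742, 0.0266]
orientation: [-90.0, 0.0, 77.8]
force: [-0.4, 0.0, -1.4]
opening: 0.0231
clock: 8.97
tool_pos: [0.6236, 0.0742, 0.0264]
orientation: [-90.0, 0.0, 77.8]
force: [-1.7, -0.4, 3.8]
opening: 0.0233
clock: 9.13
tool_pos: [0.6237, 0.0742, 0.0264]
orientation: [-90.0, 0.0, 77.8]
force: [-4.4, 0.3, 9.5]
opening: 0.0231
```

```bash
python3 -m pendant '[[[0,0,0,0,0,0,0],[0,0,0,0,0,0,0]]]'; python3 - <<'E'
from h import *
from plant import snapshot
s=snapshot("top"); c=cam(s); I=s["image"]; cv2.imwrite("pics/t2.png",I[:,:,::-1])
w=snapshot("wrist"); cv2.imwrite("pics/w3.png",w["image"][:,:,::-1])
E
```

```text
clock: 9.3
tool_pos: [0.6236, 0.0742, 0.0264]
orientation: [-90.0, 0.0, 77.8]
force: [-3.9, 0.2, 8.0]
opening: 0.0229
```

View pics/w3.png

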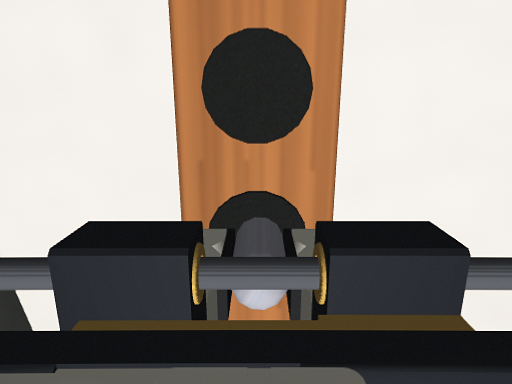

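```bash
python3 -m pendant '[[[0,-0.05,0,0,0,0,0],[0,0,0,0,0,0,0.7],[0,0,0,0,0,0,0.7],[0,0,0,0,0,0,0.7],[0,0,0,0,0,0,0.7],[0,0,0,0,0,0,0.7],[0,-1,0,0,0,0,0.7],[0,-2,0,0,0,0,0.7],[0,-3,0,0,0,0,0.7],[0,-3,0,0,0,0,0.7],[0,-1,0,0,0,0,0.7]]]'; python3 go.py .466 -.2415 .1265
```

```text
clock: 10.32
tool_pos: [0.626, 0.0747, 0.1315]
orientation: [-90.3, -0.2, 77.9]
force: [0.3, 0.2, 0.8]
opening: 0.0614
shift cm [-34.22   0.07   8.8 ] pos [0.6243 0.0744 0.1278] std [0.0013 0.0003 0.0027] [-9.012e+01 -7.000e-02  7.781e+01] F [-0.   0.1 -0.1] open 0.0614 t 10.6667
```

```bash
python3 -m pendant '[[[-1.9,0,0.4,0,0,0,1],[-3.4,0,0.9,0,0,0,1],[-3.4,0,0.9,0,0,0,1],[-3.4,0,0.9,0,0,0,1],[-3.4,0,0.9,0,0,0,1],[-3.4,0,0.9,0,0,0,1],[-3.4,0,0.9,0,0,0,1],[-3.4,0,0.9,0,0,0,1],[-3.4,0,0.9,0,0,0,1],[-3.4,0,0.9,0,0,0,1],[-1.72,0,0.3,0,0,0,1],[0,0,0,0,0,0,1]]]'
python3 - <<'E'
from h import *
from plant import snapshot
s=snapshot("top"); c=cam(s); I=s["image"]; cv2.imwrite("pics/t3.png",I[:,:,::-1])
q=fitp(I,c,(.6233,.073),.024,.018); print(q)
for p in pads(I,c): print(p)
w=snapshot("wrist"); cv2.imwrite("pics/w4.png",w["image"][:,:,::-1])
E
python3 go.py .466 -.2415 .0085
```

```text
clock: 11.67
tool_pos: [0.4627, -0.2443, 0.1251]
orientation: [-89.9, 0.0, 77.6]
force: [0.5, 0.2, 0.4]
opening: 0.0878
(array([0.62105724, 0.07132334]), np.float64(0.5446607911457265), array([216, 150,  21,  21, 287], dtype=int32))
(array([0.63918522, 0.14636779]), array([194.07440476, 152.76785714]), np.int32(336))
shift cm [-0.   11.71 -0.08] pos [ 0.4653 -0.2413  0.1256] std [0.0004 0.0005 0.0002] [-89.97   0.    77.82] F [ 0.   0.4 -0.4] open 0.0876 t 12.1167
```

```bash
python3 - <<'E'
import cv2
i=cv2.imread("pics/t3.png")[120:210,140:340]; cv2.imwrite("pics/t3c.png",cv2.resize(i,(800,360),interpolation=cv2.INTER_CUBIC))
E
```

```text
(no output)
```

View pics/t3c.png

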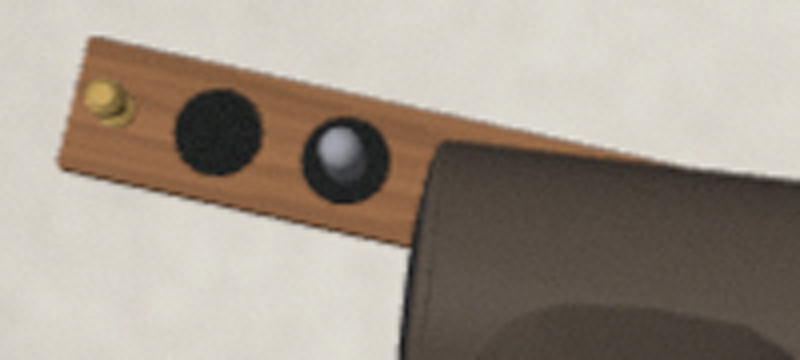

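View pics/w4.png

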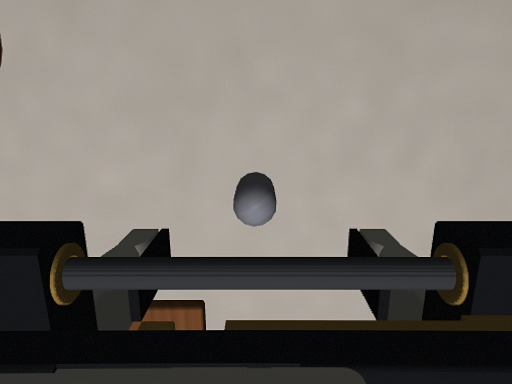

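```bash
cat > wf.py <<'E'
import sys
from h import *
from plant import ctrl,snapshot
x,y,d=[float(a) for a in sys.argv[1:4]]
for i in range(2):
    o=ctrl.get_obs(); s=snapshot("wrist"); c=wcam(s,o)
    r=fitp(s["image"],c,(x,y),d); print(o["tool_pos"].round(4),r)
E
python3 wf.py .466 -.2415 .032
```

```text
[ 0.4656 -0.241   0.1259] (array([ 0.46646582, -0.24038138]), np.float64(0.07934177605837162), array([ 236,  169,   42,   54, 1779], dtype=int32))
[ 0.4656 -0.2411  0.1259] (array([ 0.46650744, -0.24041266]), np.float64(0.07941396783432475), array([ 236,  169,   42,   54, 1780], dtype=int32))
```

```bash
python3 -m pendant '[[[0.08,2,-0.1,0,0,0,0.8],[0,3,0,0,0,0,0.8],[0,3,0,0,0,0,0.8],[0,2,0,0,0,0,0.8],[0,1,0,0,0,0,0.8],[0,0.7,0,0,0,0,0.8],[0,0,0,0,0,0,0],[0,0,0,0,0,0,0],[0,0,0,0,0,0,0],[0,0,0,0,0,0,0],[0,0,0,0,0,0,0],[0,0,0,0,0,0,0]]]'; python3 -m pendant '[[[0,0,0,0,0,0,0],[0,0,0,0,0,0,0],[0,0,0,0,0,0,0],[0,0,0,0,0,0,0],[0,0,0,0,0,0,0],[0,0,0,0,0,0,0]]]'; python3 go.py .466 -.2415 .0085
```

```text
clock: 13.22
tool_pos: [0.4669, -0.2411, 0.0097]
orientation: [-90.1, -0.0, 77.8]
force: [0.0, -0.6, 0.1]
opening: 0.0355
clock: 13.72
tool_pos: [0.4669, -0.2411, 0.0095]
orientation: [-90.0, 0.0, 77.8]
force: [-1.4, 0.4, 5.7]
opening: 0.0309
shift cm [-0.05  0.1   0.08] pos [ 0.4669 -0.2411  0.0095] std [0. 0. 0.] [-90.05   0.    77.82] F [-0.7  1.   6. ] open 0.031 t 14.0667
```

```bash
python3 -m pendant '[[[0,-0.5,0,0,0,0,0],[0,-1.5,0,0,0,0,0],[0,-2.5,0,0,0,0,0],[0,-2.5,0,0,0,0,0],[0,-2,0,0,0,0,0],[0,-1,0,0,0,0,0],[0,0,0,0,0,0,0],[0,0,0,0,0,0,0],[0,0,0,0,0,0,0]]]'; python3 go.py .6074 -.0004 .0275
python3 - <<'E'
from h import *
from plant import snapshot
s=snapshot("wrist"); I=s["image"]; inhand(s,.032,.0095); cv2.imwrite("pics/w5.png",I[:,:,::-1])
b=I.astype(int); b=b[:,:,2]-b[:,:,0]; print([(v,b[v,259],I[v,259].sum()) for v in list(range(196,216))+list(range(300,326))])
E
```

```text
clock: 14.82
tool_pos: [0.4654, -0.2407, 0.1075]
orientation: [-89.9, -0.0, 77.8]
force: [0.4, -0.1, -3.5]
opening: 0.0308
shift cm [26.5   8.   -8.78] pos [ 0.4657 -0.2409  0.1077] std [0.0003 0.0001 0.0004] [-89.88   0.    77.79] F [ 0.1  0.2 -3. ] open 0.0309 t 15.1667
-4 u 216.2 297.0 v 202.2 313.4
-2 u 216.4 296.9 v 206.0 317.9
0 u 216.5 296.8 v 209.8 322.5
2 u 216.7 296.6 v 213.5 327.1
4 u 216.9 296.5 v 217.2 331.6
[(196, np.int64(-15), np.uint64(620)), (197, np.int64(-17), np.uint64(623)), (198, np.int64(-18), np.uint64(625)), (199, np.int64(-17), np.uint64(627)), (200, np.int64(-18), np.uint64(628)), (201, np.int64(-17), np.uint64(632)), (202, np.int64(-17), np.uint64(629)), (203, np.int64(-17), np.uint64(629)), (204, np.int64(-16), np.uint64(631)), (205, np.int64(-16), np.uint64(630)), (206, np.int64(-17), np.uint64(632)), (207, np.int64(-17), np.uint64(638)), (208, np.int64(-16), np.uint64(637)), (209, np.int64(-16), np.uint64(634)), (210, np.int64(-17), np.uint64(645)), (211, np.int64(-17), np.uint64(606)), (212, np.int64(-2), np.uint64(250)), (213, np.int64(6), np.uint64(
[... 346 characters left out ...]
.int64(14), np.uint64(493)), (308, np.int64(16), np.uint64(502)), (309, np.int64(15), np.uint64(511)), (310, np.int64(14), np.uint64(508)), (311, np.int64(14), np.uint64(502)), (312, np.int64(14), np.uint64(504)), (313, np.int64(14), np.uint64(499)), (314, np.int64(14), np.uint64(495)), (315, np.int64(14), np.uint64(495)), (316, np.int64(13), np.uint64(492)), (317, np.int64(11), np.uint64(483)), (318, np.int64(14), np.uint64(493)), (319, np.int64(13), np.uint64(506)), (320, np.int64(-33), np.uint64(187)), (321, np.int64(-37), np.uint64(116)), (322, np.int64(-37), np.uint64(125)), (323, np.int64(-36), np.uint64(128)), (324, np.int64(-36), np.uint64(129)), (325, np.int64(-37), np.uint64(124))]
```

```bash
python3 -m pendant '[[[1.4,0,-0.5,0,0,0,0],[3.1,0,-1,0,0,0,0],[3.1,0,-1,0,0,0,0],[3.1,0,-1.1,0,0,0,0],[3.1,0,-1.1,0,0,0,0],[3.1,0,-1.1,0,0,0,0],[3.1,0,-1,0,0,0,0],[3.1,0,-1,0,0,0,0],[2.2,0,-0.7,0,0,0,0],[1.15,0,-0.3,0,0,0,0],[0,0,0,0,0,0,0],[0,0,0,0,0,0,0]]]'; python3 -m pendant '[[[0,0,0,0,0,0,0],[0,0,0,0,0,0,0],[0,0,0,0,0,0,0]]]';  python3 go.py .6074 -.0004 .0275
```

```text
clock: 16.22
tool_pos: [0.608, -0.0009, 0.1084]
orientation: [-89.9, 0.0, 77.9]
force: [0.3, 0.3, -2.9]
opening: 0.031
clock: 16.47
tool_pos: [0.608, -0.0021, 0.1091]
orientation: [-90.0, 0.0, 77.7]
force: [0.5, 0.3, -3.0]
opening: 0.0312
shift cm [0.11 8.16 0.11] pos [ 0.6082 -0.0017  0.1091] std [0.0001 0.0003 0.    ] [-90.01  -0.    77.76] F [ 0.3  0.1 -2.7] open 0.0309 t 16.8167
```

```bash
python3 -m pendant '[[[0.08,1,0.1,0,0,0,0],[0,2.5,0,0,0,0,0],[0,2.3,0,0,0,0,0],[0,1.2,0,0,0,0,0],[0,0.6,0,0,0,0,0],[0,0.3,0,0,0,0,0],[0,0,0,0,0,0,0],[0,0,0,0,0,0,0],[0,0,0,0,0,0,0]]]';python3 go.py .6074 -.0004 .0275
```

```text
clock: 17.57
tool_pos: [0.6084, 0.0001, 0.0309]
orientation: [-90.1, -0.0, 77.8]
force: [-0.3, -0.1, -2.3]
opening: 0.031
shift cm [-0.05  0.31  0.05] pos [ 0.608  -0.      0.0306] std [0.0002 0.0001 0.0003] [-9.006e+01 -3.000e-02  7.780e+01] F [ 0.   0.  -2.9] open 0.031 t 17.9167
```

```bash
python3 -m pendant '[[[-0.03,0.15,0.05,0,0,0,0],[0,0.1,0,0,0,0,0],[0,0,0,0,0,0,0],[0,0,0,0,0,0,0]]]';python3 -m pendant '[[[0,0.07,0,0,0,0,0],[0,0,0,0,0,0,0]]]'; python3 -m pendant '[[[0,0.05,0,0,0,0,0],[0,0,0,0,0,0,0]]]'
```

```text
clock: 18.25
tool_pos: [0.607, -0.0003, 0.0276]
orientation: [-90.0, 0.0, 77.8]
force: [-2.0, -0.5, 1.6]
opening: 0.0311
clock: 18.42
tool_pos: [0.607, -0.0004, 0.0276]
orientation: [-90.0, 0.0, 77.8]
force: [-4.3, 0.3, 7.4]
opening: 0.0311
clock: 18.58
tool_pos: [0.607, -0.0003, 0.0274]
orientation: [-90.0, 0.0, 77.8]
force: [-5.2, 1.0, 11.7]
opening: 0.0311
```

Seated at the predicted height. Release, rise, then go to punch_40.

```bash
python3 -m pendant '[[[0,-0.07,0,0,0,0,0],[0,0,0,0,0,0,0.8],[0,0,0,0,0,0,0.8],[0,0,0,0,0,0,0.8],[0,0,0,0,0,0,0.8],[0,0,0,0,0,0,0.8],[0,0,0,0,0,0,0.8],[0,-1,0,0,0,0,0.8],[0,-2.5,0,0,0,0,0.8],[0,-3,0,0,0,0,0.8],[0,-2.5,0,0,0,0,0.8],[0,-1,0,0,0,0,0.8]]]'; python3 -m pendant '[[[0,0,0,0,0,0,0.8],[0,0,0,0,0,0,0.8]]]'; python3 go.py .4437 .1158 .1265
```

```text
clock: 19.58
tool_pos: [0.609, -0.0001, 0.1318]
orientation: [-90.3, -0.1, 77.8]
force: [0.3, 1.0, -0.1]
opening: 0.0703
clock: 19.75
tool_pos: [0.6072, -0.0002, 0.1279]
orientation: [-90.1, -0.1, 77.8]
force: [-1.7, 0.2, -0.8]
opening: 0.0701
shift cm [ 7.910e+00 -1.000e-02  1.837e+01] pos [ 6.065e-01 -4.000e-04  1.263e-01] std [0.0003 0.0001 0.0007] [-8.994e+01  2.000e-02  7.779e+01] F [-0.3 -0.2 -0.4] open 0.0702 t 20.1
```

```bash
python3 -m pendant '[[[0.5,0,1.2,0,0,0,0.8],[1.2,0,2.7,0,0,0,0.8],[1.2,0,2.8,0,0,0,0.8],[1.2,0,2.8,0,0,0,0.8],[1.2,0,2.8,0,0,0,0.8],[1.2,0,2.8,0,0,0,0.8],[0.9,0,2.1,0,0,0,0.8],[0.5,0,1.2,0,0,0,0.8],[0,0,0,0,0,0,0.8],[0,0,0,0,0,0,0.8],[0,0,0,0,0,0,0.8],[0,0,0,0,0,0,0.8]]]'; python3 go.py .4437 .1158 .0095; python3 wf.py .4437 .1158 .04
python3 - <<'E'
from h import *
from plant import snapshot
s=snapshot("wrist"); cv2.imwrite("pics/w6.png",s["image"][:,:,::-1])
E
```

```text
clock: 21.1
tool_pos: [0.4444, 0.1155, 0.1268]
orientation: [-90.0, 0.0, 77.8]
force: [0.5, 0.2, 0.9]
opening: 0.0702
shift cm [ 0.03 11.72  0.05] pos [0.4442 0.1154 0.1267] std [0.0001 0.0001 0.    ] [-8.999e+01  2.000e-02  7.775e+01] F [ 0.2 -0.   0.1] open 0.0701 t 21.45
[0.444  0.1155 0.1268] (array([0.44502522, 0.11655477]), np.float64(0.06256111222392854), array([ 230,  165,   54,   63, 2643], dtype=int32))
[0.444  0.1156 0.1268] (array([0.44503804, 0.11659003]), np.float64(0.06419615284443948), array([ 230,  165,   54,   63, 2635], dtype=int32))
```

View pics/w6.png

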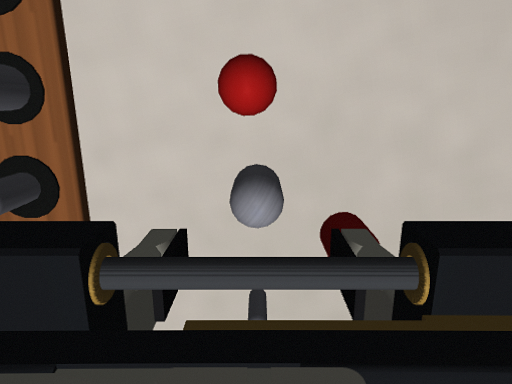

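```bash
python3 -m pendant '[[[0.12,2,-0.08,0,0,0,0.7],[0,3,0,0,0,0,0.7],[0,3,0,0,0,0,0.7],[0,2,0,0,0,0,0.7],[0,1,0,0,0,0,0.7],[0,0.7,0,0,0,0,0.7],[0,0,0,0,0,0,0],[0,0,0,0,0,0,0],[0,0,0,0,0,0,0],[0,0,0,0,0,0,0],[0,0,0,0,0,0,0],[0,0,0,0,0,0,0]]]'; python3 -m pendant '[[[0,0,0,0,0,0,0],[0,0,0,0,0,0,0],[0,0,0,0,0,0,0]]]'; python3 go.py .445 .1165 .0095
```

```text
clock: 22.6
tool_pos: [0.4457, 0.1173, 0.0108]
orientation: [-90.1, -0.1, 77.8]
force: [0.2, 0.4, 5.2]
opening: 0.0396
clock: 22.85
tool_pos: [0.4457, 0.1173, 0.0108]
orientation: [-90.1, -0.1, 77.8]
force: [0.7, -0.2, 7.0]
opening: 0.0392
shift cm [-0.09  0.13  0.05] pos [0.4457 0.1173 0.0108] std [0. 0. 0.] [-9.008e+01 -8.000e-02  7.782e+01] F [-0.4 -0.   7.3] open 0.0394 t 23.2
```

```bash
python3 -m pendant '[[[0,-0.5,0,0,0,0,0],[0,-1.5,0,0,0,0,0],[0,-2.5,0,0,0,0,0],[0,-2.5,0,0,0,0,0],[0,-2.5,0,0,0,0,0],[0,-1.5,0,0,0,0,0],[0,-0.5,0,0,0,0,0],[0,0,0,0,0,0,0],[0,0,0,0,0,0,0],[0,0,0,0,0,0,0]]]'; python3 go.py .5916 -.0734 .0288
python3 - <<'E'
from h import *
from plant import snapshot
s=snapshot("wrist"); I=s["image"]; inhand(s,.040,.0108)
print([(v,I[v,259].sum()) for v in range(196,222)])
E
```

```text
clock: 24.03
tool_pos: [0.4438, 0.1161, 0.1234]
orientation: [-89.9, 0.1, 77.8]
force: [-1.2, 0.1, -4.9]
opening: 0.0394
shift cm [-15.42   9.51 -18.42] pos [0.4443 0.1164 0.1239] std [0.0003 0.0002 0.0004] [-89.92   0.09  77.79] F [ 0.2 -0.1 -5.6] open 0.0394 t 24.3833
-4 u 206.3 306.9 v 193.8 322.5
-2 u 206.5 306.8 v 197.7 327.1
0 u 206.7 306.6 v 201.5 331.6
2 u 206.9 306.4 v 205.2 336.2
4 u 207.1 306.2 v 209.0 340.7
[(196, np.uint64(627)), (197, np.uint64(628)), (198, np.uint64(626)), (199, np.uint64(636)), (200, np.uint64(578)), (201, np.uint64(136)), (202, np.uint64(160)), (203, np.uint64(165)), (204, np.uint64(169)), (205, np.uint64(167)), (206, np.uint64(162)), (207, np.uint64(169)), (208, np.uint64(171)), (209, np.uint64(169)), (210, np.uint64(172)), (211, np.uint64(165)), (212, np.uint64(168)), (213, np.uint64(167)), (214, np.uint64(166)), (215, np.uint64(167)), (216, np.uint64(169)), (217, np.uint64(170)), (218, np.uint64(168)), (219, np.uint64(170)), (220, np.uint64(169)), (221, np.uint64(168))]
```

```bash
python3 -m pendant '[[[-0.8,0,-1,0,0,0,0],[-2,0,-2.4,0,0,0,0],[-2,0,-2.4,0,0,0,0],[-2,0,-2.4,0,0,0,0],[-2,0,-2.4,0,0,0,0],[-2,0,-2.4,0,0,0,0],[-2,0,-2.4,0,0,0,0],[-1.6,0,-1.9,0,0,0,0],[-1,0,-1.1,0,0,0,0],[0,0,0,0,0,0,0],[0,0,0,0,0,0,0],[0,0,0,0,0,0,0]]]'; python3 -m pendant '[[[0,0,0,0,0,0,0],[0,0,0,0,0,0,0]]]';  python3 go.py .5917 -.0731 .0288
```

```text
clock: 25.43
tool_pos: [0.5915, -0.0723, 0.1245]
orientation: [-89.9, 0.0, 77.8]
force: [0.7, 0.7, -6.1]
opening: 0.0396
clock: 25.6
tool_pos: [0.5918, -0.0718, 0.1251]
orientation: [-90.0, -0.0, 77.9]
force: [-0.1, 0.5, -4.7]
opening: 0.0395
shift cm [-0.11  9.64  0.02] pos [ 0.5921 -0.0721  0.1252] std [0.0001 0.0002 0.0001] [-9.002e+01 -1.000e-02  7.784e+01] F [ 0.3  0.  -5.2] open 0.0395 t 25.95
```

```bash
python3 -m pendant '[[[-0.1,1,0.05,0,0,0,0],[0,2.5,0,0,0,0,0],[0,2.5,0,0,0,0,0],[0,1.7,0,0,0,0,0],[0,1,0,0,0,0,0],[0,0.5,0,0,0,0,0],[0,0.2,0,0,0,0,0],[0,0,0,0,0,0,0],[0,0,0,0,0,0,0],[0,0,0,0,0,0,0]]]';python3 go.py .5917 -.0731 .0288
```

```text
clock: 26.78
tool_pos: [0.5924, -0.0734, 0.0321]
orientation: [-90.1, -0.0, 77.8]
force: [0.3, 0.1, -5.7]
opening: 0.0396
shift cm [0.03 0.28 0.03] pos [ 0.5919 -0.0734  0.0316] std [0.0003 0.     0.0003] [-9.007e+01 -3.000e-02  7.780e+01] F [ 0.1 -0.3 -5.3] open 0.0395 t 27.1333
```

```bash
python3 -m pendant '[[[0.02,0.12,0,0,0,0,0],[0,0.1,0,0,0,0,0],[0,0,0,0,0,0,0],[0,0,0,0,0,0,0]]]';python3 -m pendant '[[[0,0.07,0,0,0,0,0],[0,0,0,0,0,0,0]]]'; python3 -m pendant '[[[0,0.05,0,0,0,0,0],[0,0,0,0,0,0,0]]]'
```

```text
clock: 27.47
tool_pos: [0.5916, -0.0733, 0.0289]
orientation: [-90.0, 0.0, 77.8]
force: [-1.4, 1.5, -0.3]
opening: 0.0397
clock: 27.63
tool_pos: [0.5917, -0.0733, 0.0289]
orientation: [-90.0, 0.0, 77.8]
force: [-3.5, 0.9, 6.0]
opening: 0.0392
clock: 27.8
tool_pos: [0.5917, -0.0733, 0.0289]
orientation: [-90.0, 0.0, 77.8]
force: [-5.4, 1.8, 10.6]
opening: 0.0395
```

```bash
python3 -m pendant '[[[0,-0.07,0,0,0,0,0],[0,0,0,0,0,0,0.9],[0,0,0,0,0,0,0.9],[0,0,0,0,0,0,0.9],[0,0,0,0,0,0,0.9],[0,0,0,0,0,0,0.9],[0,0,0,0,0,0,0.9],[0,-1,0,0,0,0,0.9],[0,-2.5,0,0,0,0,0.9],[0,-3,0,0,0,0,0.9],[0,-2.5,0,0,0,0,0.9],[0,-1,0,0,0,0,0.7]]]'; python3 -m pendant '[[[0,0,0,0,0,0,0.7],[0,0,0,0,0,0,0.7]]]'; python3 go.py .4655 .216 .1265
```

```text
clock: 28.8
tool_pos: [0.5936, -0.0733, 0.133]
orientation: [-90.3, -0.1, 77.8]
force: [1.1, 0.2, -0.6]
opening: 0.076
clock: 28.97
tool_pos: [0.5918, -0.0732, 0.1292]
orientation: [-90.1, -0.1, 77.8]
force: [-0.6, -0.6, -0.9]
opening: 0.0646
shift cm [25.62  0.12 18.39] pos [ 0.591  -0.0733  0.1276] std [0.0003 0.0001 0.0007] [-8.993e+01  2.000e-02  7.779e+01] F [-0.4 -0.4 -0.7] open 0.0622 t 29.3167
```

```bash
python3 -m pendant '[[[1.2,0,0.9,0,0,0,0.7],[2.7,0,1.9,0,0,0,0.7],[2.8,0,2,0,0,0,0.7],[2.8,0,2,0,0,0,0.7],[2.8,0,2,0,0,0,0.7],[2.8,0,2,0,0,0,0.7],[2.8,0,2,0,0,0,0.7],[2.8,0,2,0,0,0,0.7],[2.4,0,1.8,0,0,0,0.6],[1.6,0,1.1,0,0,0,0.6],[0.9,0,0.7,0,0,0,0.6],[0,0,0,0,0,0,0.6]]]'; python3 -m pendant '[[[0,0,0,0,0,0,0.6],[0,0,0,0,0,0,0.6],[0,0,0,0,0,0,0.6]]]';python3 go.py .4655 .216 .0095; python3 wf.py .4655 .216 .016
```

```text
clock: 30.32
tool_pos: [0.4652, 0.2174, 0.128]
orientation: [-90.0, 0.0, 77.9]
force: [0.5, -0.8, 0.5]
opening: 0.053
clock: 30.57
tool_pos: [0.4661, 0.2149, 0.1281]
orientation: [-90.0, 0.0, 77.7]
force: [0.1, 0.1, 0.1]
opening: 0.0526
shift cm [ 0.08 11.87  0.07] pos [0.4661 0.2151 0.1282] std [0.0001 0.0002 0.0001] [-9.000e+01  1.000e-02  7.774e+01] F [ 0.1  0.1 -0.2] open 0.0525 t 30.9167
[0.4659 0.2155 0.1282] (array([0.46640575, 0.21718642]), np.float64(0.13975772127032635), array([248, 179,  20,  33, 539], dtype=int32))
[0.4659 0.2156 0.1282] (array([0.46641383, 0.21721567]), np.float64(0.13184734152441013), array([248, 179,  20,  33, 541], dtype=int32))
```

```bash
python3 -m pendant '[[[0.17,2,0,0,0,0,0.6],[0,3,0,0,0,0,0.6],[0,3,0,0,0,0,0.6],[0,2.2,0,0,0,0,0.6],[0,1,0,0,0,0,0.6],[0,0.7,0,0,0,0,0.6],[0,0,0,0,0,0,0],[0,0,0,0,0,0,0],[0,0,0,0,0,0,0],[0,0,0,0,0,0,0],[0,0,0,0,0,0,0],[0,0,0,0,0,0,0]]]'; python3 -m pendant '[[[0,0,0,0,0,0,0],[0,0,0,0,0,0,0],[0,0,0,0,0,0,0],[0,0,0,0,0,0,0],[0,0,0,0,0,0,0]]]'; python3 go.py .4655 .216 .0095
```

```text
clock: 32.02
tool_pos: [0.4665, 0.2178, 0.01]
orientation: [-90.0, -0.1, 77.8]
force: [-1.2, -0.7, -0.2]
opening: 0.018
clock: 32.43
tool_pos: [0.4665, 0.2178, 0.0098]
orientation: [-90.0, -0.0, 77.8]
force: [-1.1, 0.0, 6.7]
opening: 0.0152
shift cm [-0.2   0.03  0.06] pos [0.4665 0.2178 0.0098] std [0. 0. 0.] [-9.004e+01 -4.000e-02  7.782e+01] F [-1.3 -0.2  6.3] open 0.015 t 32.7833
```

```bash
python3 -m pendant '[[[0,-0.5,0,0,0,0,0],[0,-1.5,0,0,0,0,0],[0,-2.5,0,0,0,0,0],[0,-2.5,0,0,0,0,0],[0,-2,0,0,0,0,0],[0,-1,0,0,0,0,0],[0,-0.5,0,0,0,0,0],[0,0,0,0,0,0,0],[0,0,0,0,0,0,0],[0,0,0,0,0,0,0]]]'; python3 go.py .6391 .1463 .0278
python3 - <<'E'
from h import *
from plant import snapshot
s=snapshot("wrist"); I=s["image"]; inhand(s,.016,.0098); cv2.imwrite("pics/w7.png",I[:,:,::-1])
print([(v,I[v,259].sum()) for v in list(range(216,240))+list(range(290,314))])
E
```

```text
clock: 33.62
tool_pos: [0.4655, 0.2169, 0.1129]
orientation: [-89.9, 0.1, 77.8]
force: [0.1, 0.6, -1.4]
opening: 0.015
shift cm [ -3.25   8.54 -18.45] pos [0.4658 0.2171 0.1133] std [0.0002 0.0002 0.0003] [-8.994e+01  8.000e-02  7.779e+01] F [ 0.2 -0.2 -0.6] open 0.0151 t 33.9667
-4 u 236.6 276.7 v 217.0 291.4
-2 u 236.7 276.7 v 220.8 295.9
0 u 236.8 276.6 v 224.4 300.4
2 u 236.8 276.5 v 228.1 304.9
4 u 236.9 276.5 v 231.7 309.3
[(216, np.uint64(659)), (217, np.uint64(660)), (218, np.uint64(659)), (219, np.uint64(659)), (220, np.uint64(659)), (221, np.uint64(662)), (222, np.uint64(669)), (223, np.uint64(642)), (224, np.uint64(385)), (225, np.uint64(149)), (226, np.uint64(166)), (227, np.uint64(174)), (228, np.uint64(177)), (229, np.uint64(176)), (230, np.uint64(171)), (231, np.uint64(178)), (232, np.uint64(174)), (233, np.uint64(173)), (234, np.uint64(178)), (235, np.uint64(175)), (236, np.uint64(178)), (237, np.uint64(176)), (238, np.uint64(171)), (239, np.uint64(176)), (290, np.uint64(534)), (291, np.uint64(525)), (292, np.uint64(528)), (293, np.uint64(535)), (294, np.uint64(535)), (295, np.uint64(512)), (296, np.uint64(470)), (297, np.uint64(473)), (298, np.uint64(667)), (299, np.uint64(651)), (300, np.uint64(651)), (301, np.uint64(649)), (302, np.uint64(649)), (303, np.uint64(650)), (304, np.uint64(650)), (305, np.uint64(648)), (306, np.uint64(646)), (307, np.uint64(648)), (308, np.uint64(647)), (309, np.uint64(651)), (310, np.uint64(649)), (311, np.uint64(648)), (312, np.uint64(648)), (313, np.uint64(648))]
```

View pics/w7.png

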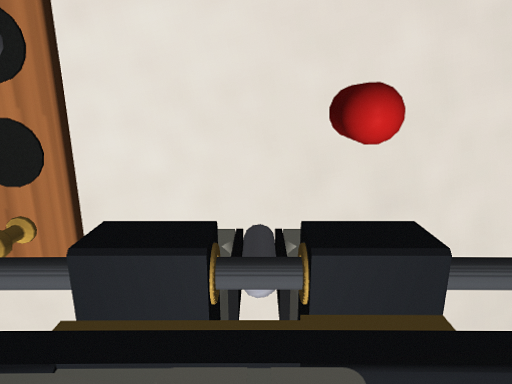

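dx ≈ 0 to −1 mm. The thin punch is upright in the jaws (259,260). Carrying it to the pad by the round post.

```bash
python3 -m pendant '[[[-0.2,0,-1.2,0,0,0,0],[-0.5,0,-2.6,0,0,0,0],[-0.5,0,-2.8,0,0,0,0],[-0.5,0,-2.8,0,0,0,0],[-0.5,0,-2.8,0,0,0,0],[-0.4,0,-2.8,0,0,0,0],[-0.3,0,-2.1,0,0,0,0],[-0.3,0,-1.3,0,0,0,0],[0,0,0,0,0,0,0],[0,0,0,0,0,0,0],[0,0,0,0,0,0,0],[0,0,0,0,0,0,0]]]'; python3 -m pendant '[[[0,0,0,0,0,0,0],[0,0,0,0,0,0,0]]]';  python3 go.py .6392 .1467 .0278
```

```text
clock: 35.02
tool_pos: [0.6385, 0.1476, 0.1144]
orientation: [-90.0, -0.0, 77.8]
force: [0.3, -0.5, -0.8]
opening: 0.0152
clock: 35.18
tool_pos: [0.6388, 0.1478, 0.1146]
orientation: [-90.0, -0.0, 77.9]
force: [-0.1, -0.4, -0.3]
opening: 0.0152
shift cm [-0.09  8.67 -0.03] pos [0.6391 0.1476 0.1145] std [0.0001 0.0001 0.0001] [-9.001e+01 -1.000e-02  7.783e+01] F [-0.1 -0.3 -0.5] open 0.015 t 35.5333
```

```bash
python3 -m pendant '[[[-0.08,1,0,0,0,0,0],[0,2.5,0,0,0,0,0],[0,2.3,0,0,0,0,0],[0,1.5,0,0,0,0,0],[0,0.7,0,0,0,0,0],[0,0.3,0,0,0,0,0],[0,0.12,0,0,0,0,0],[0,0,0,0,0,0,0],[0,0,0,0,0,0,0],[0,0,0,0,0,0,0]]]';python3 go.py .6392 .1467 .0278
```

```text
clock: 36.37
tool_pos: [0.6397, 0.1468, 0.0311]
orientation: [-90.1, -0.1, 77.8]
force: [-0.3, -0.1, 0.4]
opening: 0.0151
shift cm [-0.    0.29  0.02] pos [0.6394 0.1467 0.0307] std [0.0002 0.0001 0.0003] [-9.005e+01 -4.000e-02  7.780e+01] F [ 0.  -0.4 -0.6] open 0.0152 t 36.7167
```

```bash
python3 -m pendant '[[[0,0.13,0.02,0,0,0,0],[0,0.1,0,0,0,0,0],[0,0,0,0,0,0,0],[0,0,0,0,0,0,0]]]';python3 -m pendant '[[[0,0.06,0,0,0,0,0],[0,0,0,0,0,0,0]]]'; python3 -m pendant '[[[0,0.05,0,0,0,0,0],[0,0,0,0,0,0,0]]]'
```

```text
clock: 37.05
tool_pos: [0.6389, 0.1466, 0.0279]
orientation: [-90.0, -0.0, 77.8]
force: [-1.2, 0.3, 2.7]
opening: 0.0151
clock: 37.22
tool_pos: [0.639, 0.1466, 0.0279]
orientation: [-90.0, -0.0, 77.8]
force: [-3.3, -0.5, 7.0]
opening: 0.0154
clock: 37.38
tool_pos: [0.639, 0.1466, 0.0278]
orientation: [-90.0, -0.0, 77.8]
force: [-4.7, -1.4, 11.3]
opening: 0.0149
```

Seated. Release, rise, and retreat for a clear view.

```bash
python3 -m pendant '[[[0,-0.08,0,0,0,0,0],[0,0,0,0,0,0,0.7],[0,0,0,0,0,0,0.7],[0,0,0,0,0,0,0.7],[0,0,0,0,0,0,0.7],[0,0,0,0,0,0,0.7],[0,0,0,0,0,0,0.7],[0,-1,0,0,0,0,0.7],[0,-2.5,0,0,0,0,0.7],[0,-3,0,0,0,0,0.7],[0,-3,0,0,0,0,0.7],[0,-3,0,0,0,0,0.7]]]'; python3 -m pendant '[[[-2,-1,2,0,0,0,0.7],[-3,0,2,0,0,0,0.7],[-3.5,0,2,0,0,0,0.7],[-3.5,0,1,0,0,0,0.7],[-3.5,0,0,0,0,0,0.7],[-3.5,0,0,0,0,0,0.7],[-3.5,0,0,0,0,0,0.7],[-3.5,0,0,0,0,0,0.7],[-3.5,0,0,0,0,0,0.7],[-3.5,0,0,0,0,0,0.7],[-3.5,0,0,0,0,0,0.7],[-3.5,0,0,0,0,0,0.7]]]'; python3 -m pendant '[[[0,0,0,0,0,0,0.7],[0,0,0,0,0,0,0.7],[0,0,0,0,0,0,0.7]]]'
cat > chk.py <<'E'
from h import *
from plant import snapshot
import sys
for n in ("top","scene"):
    s=snapshot(n); c=cam(s); I=s["image"]; cv2.imwrite(f"pics/{n}{sys.argv[1]}.png",I[:,:,::-1])
    V=I.copy()
    off=np.array([0,0]) if n=="top" else np.array([.0055,.0021])
    for d,p in {16:(.6391,.1463),24:(.6233,.073),32:(.6074,-.0004),40:(.5916,-.0734)}.items():
        h=cv2.convexHull(proj(shape(p[0]+off[0],p[1]+off[1],d/1000,.018),c).astype(np.float32))
        if n=="top": V=cv2.resize(I,None,fx=1,fy=1) if V is None else V
        p_=np.round(h*1).astype(int)
    x0,y0,x1,y1=(140,120,340,210) if n=="top" else (180,140,360,330)
    f=4 if n=="top" else 3
    C=cv2.resize(I[y0:y1,x0:x1],None,fx=f,fy=f,interpolation=cv2.INTER_CUBIC)
    for d,p in {16:(.6391,.1463),24:(.6233,.073),32:(.6074,-.0004),40:(.5916,-.0734)}.items():
        h=cv2.convexHull(proj(shape(p[0]+off[0],p[1]+off[1],d/1000,.018),c).astype(np.float32))
        cv2.polylines(C,[np.round((h-[x0,y0]+.5)*f).astype(int)],True,(255,255,0),1)
    cv2.imwrite(f"pics/{n}{sys.argv[1]}c.png",C[:,:,::-1])
E
python3 chk.py 9
```

```text
clock: 38.38
tool_pos: [0.6388, 0.1464, 0.1546]
orientation: [-90.0, 0.0, 77.8]
force: [1.1, 0.2, -0.2]
opening: 0.0611
clock: 39.38
tool_pos: [0.4854, -0.2312, 0.1636]
orientation: [-90.1, -0.0, 77.8]
force: [1.2, -0.1, -0.1]
opening: 0.0614
clock: 39.63
tool_pos: [0.4859, -0.2297, 0.163]
orientation: [-90.0, -0.0, 77.7]
force: [-0.2, -0.1, -0.6]
opening: 0.0612
```

View pics/top9c.png

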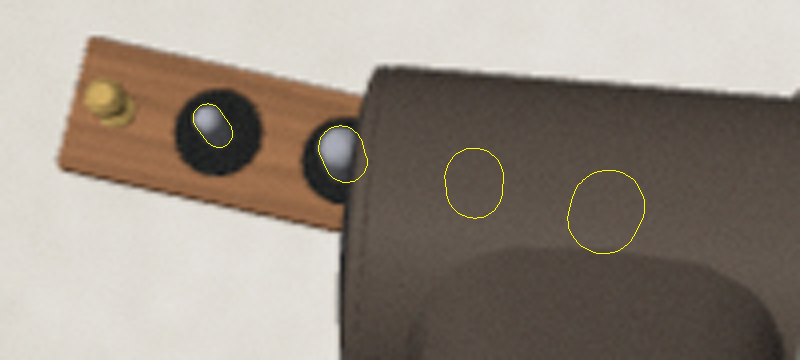

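View pics/scene9c.png

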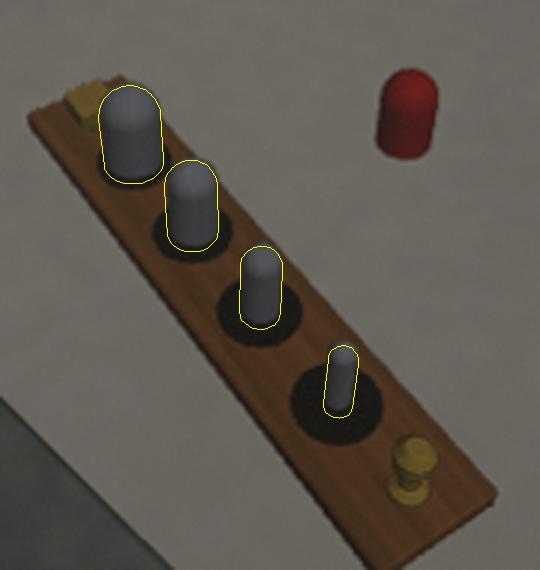

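```bash
python3 -m pendant '[[[-2,0,0,0,0,0,0.7],[-3.5,0,0,0,0,0,0.7],[-3.5,0,0,0,0,0,0.7],[-3.5,0,0,0,0,0,0.7],[-3.5,0,0,0,0,0,0.7],[-3.5,0,0,0,0,0,0.7],[-3.5,0,0,0,0,0,0.7],[-2,0,0,0,0,0,0.7],[0,0,0,0,0,0,0.7],[0,0,0,0,0,0,0.7]]]'; python3 chk.py 10
```

```text
clock: 40.57
tool_pos: [0.4333, -0.4739, 0.1619]
orientation: [-90.0, -0.0, 77.8]
force: [0.6, 0.8, 1.0]
opening: 0.0614
```

View pics/top10c.png

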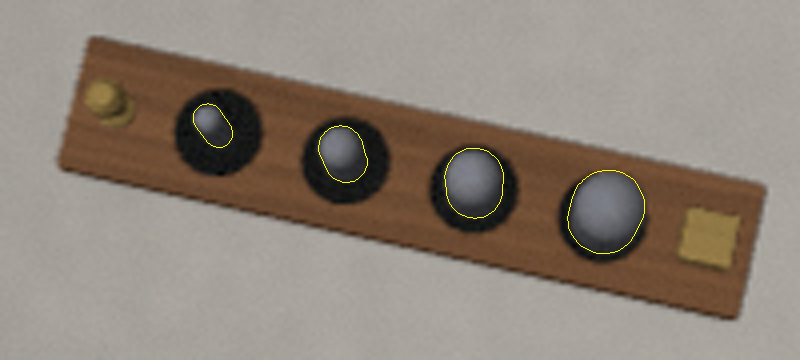

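All four punches fit the outlines predicted for centred, upright bars, running 16, 24, 32, 40 from the round post to the square block. Handing in.

```bash
python3 -c "
from plant import ctrl
print(ctrl.close_job(), ctrl.get_obs()['clock'])"
```

```text
the job is handed in; nothing more can be done
the job is handed in; nothing more can be done
```

All four punches stand upright on their own pads, in order 16, 24, 32, 40 mm from the round post to the square block. The job was handed in at about 41 s of the 104 s allowed. `ctrl.close_job()` gives no verdict, so the result below rests on my own last checks.

- **What I did:** I moved each grey steel punch from the bench to its pad. I lowered it until the force reading showed about 10 N of contact, then released it. I did not handle the two red look-alikes.
- **Last checks:** The last top picture, and a scene picture taken just before it, show all four punches upright. Their outlines match those of centred bars to about 1–2 mm, and the arm was well clear.
- **What disagreed:** The scene camera placed everything about 5 mm in x and 2 mm in y away from the top camera. The wrist camera agreed with the top camera to about 1 mm, so I used those two. I shifted the scene outlines by that offset before comparing, so that picture confirms the punches are upright and correctly spaced, but not their absolute position.

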